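Hold a spring-tipped test probe on the round test pad

TASK

Lift the test probe out of its stand, bring its tip down through the gap in the hold-down comb and press it on the middle of the round test pad of the sloping circuit board, with the probe square to the board (within about 5 degrees) and its spring tip pushed in about halfway - never all the way. Do not touch the comb or the other two pads with the probe and leave everything else on the bench where it is. Finish like that: the program ends with the gripper still holding the probe steadily on the pad.

Things in the scene. Friction and masses are not known exactly. Their poses are not given: they have to be found in the camera images.
- probe: Test probe, 137 mm long, tip down in the stand, origin (tip end when out) 8 mm above the bench, z along its axis to the back end. Along z: brass spring tip, diameter 5 mm, 0-14 mm; steel nose, diameter 8, to 48; black collar, diameter 26, to 56; black square handle 16 x 16 mm, to 123 (flats face its x, y; grip at 95); socket, diameter 13, to 137. About 0.06 kg, varies.
- probe_tip (a point): The rounded end of the probe's spring tip, the point that must touch the pad. It moves with the spring tip.
- tip (a joint): How far the spring tip is pushed into the nose, m: 0 fully out, 0.010 fully in (hard stop). The push needed is 1 N to start plus 0.4 N per mm: 3 N at half, 5 N fully in.
- stand: Fixed grey plastic block 64 x 64 x 56 mm with a plain 11 mm vertical through hole in the middle, in which the probe's nose stands. Origin: centre of its underside on the bench. Lift the probe straight up at least 55 mm to clear it.
- jig: Fixed aluminium board jig, 140 (x) by 156 mm (y), origin at the centre of its underside, z up. It carries a dark green circuit board, 100 x 138 mm, sloped 20 degrees about the jig's y axis: low edge towards -x (the robot), its face 60 mm high over the origin. Square to the board is (-0.342, 0, 0.940) in the jig's frame. Chips stand at most 4 mm above the face.
- comb: Fixed steel hold-down comb over the board, jig's origin and axes. Four fingers, 12 mm wide, 4 mm thick, tops 20 mm above the board's face, run down the slope from a bar (top 21 mm, screw heads 24 mm above the face) at its upper edge to 38 mm below its middle. Centre lines at y = -51, -17, 17, 51 mm: three gaps 22 mm wide, a pad in the middle of each.
- pad_round_face (a point): Middle of the top face of the round test pad, the one to touch: a brass disc of 14 mm diameter, 2 mm proud of the board. z points square away from the board. The pads lie in one level row, 8 mm down the slope from the board's middle, at y = -34, 0, 34 mm in the jig's frame; which pad is in which gap varies.
- pad_round: The round brass pad itself; origin at the middle of its underside on the board's face, axes parallel to the jig's (not sloped).
- pad_square: The square brass pad, 14 x 14 mm, 2 mm proud: do not touch. Origin as for the round pad.
- pad_bar: The long narrow brass pad, 22 x 7 mm, 2 mm proud: do not touch. Origin as for the round pad.
- foil: Bystander: roll of white foil tape, 52 mm across, 20 mm high, between stand and jig on their far side. Origin under its centre.
- stick: Bystander: blue USB stick, 17 x 54 x 8 mm, lying on the bench. Origin under its centre.
- tweezers: Bystander: steel tweezers, 15 x 121 x 8 mm, lying near the bench's front edge. Origin under its centre.
- pick: Bystander: dark red opening pick, 34 x 62 x 9 mm. Origin under its centre.
Mind the look-alikes: they are no part of the job. Leave any orange look-alike of the probe alone.

How it is judged:
On the way, in this order (a step that is already met when the one before it is completed fails the run):
1. the probe is lifted clear out of its stand in the gripper (z of probe_tip in the frame of stand above 0.06 m and contact force between the fingers and probe above 1 N), for 0.1 s.
2. the tip is down in the comb's gap over the round pad (x of probe_tip in the frame of pad_round_face between -0.01 and 0.01 m and y of probe_tip in the frame of pad_round_face between -0.01 and 0.01 m and z of probe_tip in the frame of pad_round_face between -0.003 and 0.014 m and contact force between the fingers and probe above 1 N), for 0.1 s.
At the end, for the whole second after the job is handed in: The gripper holds the probe still with its tip end within 7 mm of the middle of the round pad's face, the probe's axis within 0.12 rad (7 degrees) of square to the board, the spring tip pushed in 2.5 to 8 mm, pressing the pad with 0.8 to 6 N, and the probe touching neither comb nor stand (distance between probe_tip and pad_round_face below 0.007 m and angle between the z axis of probe and the z axis of pad_round_face, either way round below 0.12 rad and value of joint tip between 0.0025 and 0.008 m and contact force between probe and pad_round between 0.8 and 6 N and contact force between the fingers and probe above 1 N and contact force between probe and comb below 0.3 N and contact force between probe and stand below 0.2 N and linear speed of probe below 0.02 m/s); the arm keeps its last pose, push and grip.
It fails at once if the spring tip is pushed all the way in (value of joint tip above 0.0097 m).
It fails at once if the probe knocks or leans on the comb (contact force between probe and comb above 1 N).
It fails at once if the probe touches a wrong pad (contact force between probe and pad_square above 0.3 N or contact force between probe and pad_bar above 0.3 N).
It fails at once if a bystander is moved more than 30 mm (distance of any of foil, stick, tweezers, pick from where it was at the start of the episode above 0.03 m).
It also fails if it takes over 38 s, if anything falls off the work surface, if the arm or the gripper's body presses on something with over 40 N, if the wrist force passes 120 N, or if a joint passes its speed limit or range.

ROBOT

A 6-joint arm with a two-finger parallel gripper is mounted at the origin on a cart in front of the work surface, level with it; the furniture and walls round the work are solid. World frame = base frame: x ahead of the robot, y to its left, z up, the work surface at z = 0. Lengths are in m, angles in rad, forces in N, time in s.
With the tool pointing down it reaches from about 0.3 to 0.875 m from the base axis. Payload 6.4 kg.
Tool frame: the origin (TCP) lies at the very end of the fingers, on their centre line; the grasp point (between the pads) lies 19 mm behind it; z points along the fingers, y is the line along which they close (so a half turn about z gives the same grasp; the last joint's range is limited). The gripper opens to 88 mm and grips with 3 to 60 N. Pads are 18 mm wide; open, the fingers measure 123 mm over their backs; the gripper's body (75 mm by 187 mm) begins 45 mm behind the grasp point.
Start: joints at [1.007, 0.181, 1.607, -0, 1.354, -0.206], TCP at [0.201, 0.539, 0.239] pointing down, gripper open.
Joint ranges: [-2.99, 2.99], [-0.89, 2.07], [0.3, 2.58], [-1.14, 4.28], [0, 2.63], [-3.12, 3.12]. Speed limits (rad/s): [2.57, 2.57, 3.01, 3.14, 3.14, 3.14].

INTERFACE

Orientations are given as a unit quaternion [x, y, z, w].
In Python, from plant import arm gives the robot as it stands. The module is installed in compiled form; this text tells all that it offers. Calls block until the motion is done:
- arm.movep(position, orientation): joint-space move of the TCP to a pose.
- arm.move_linear(position, orientation=None, v=0.15): straight line of the TCP; orientation=None keeps the orientation; v is the mean speed in m/s.
- arm.move_j(angles): joint-space move.
- arm.command_gripper(opening): finger opening in m; the grip force is fixed at half the most; returns when the fingers have stopped.
- arm.dwell(seconds).
- arm.inverse_kinematics(position, orientation): joint angles nearest the present ones, or None.
- arm.state(): the state.
- arm.camera(name): name is "side" or "top"; returns the picture (384x512x3 uint8, red, green, blue); there is no depth.
- arm.calibration(name): a dict with "fx", "fy", "cx", "cy" (pixels), "k1" (the pictures are not rectified: a ray, as slopes to the right and down, at radius r is drawn at 1 + k1 r^2 times it, then the intrinsics apply), "R" (3x3) and "t" (3): a world point X has camera coordinates R X + t. Camera axes: x right, y down, z forward; pixel columns grow to the right and rows downward; lengths in m; the calibration is good to about 2 mm. A picture is of the moment at which its call begins. calibration takes no time and is no camera call.
A pose or a line that the arm cannot do raises arm.IKError and nothing moves.
- arm.close_job(): hands the job in; it is judged then, once.
The state is a dict: "time_s": time; "joint_positions": joint angles; "joint_vel": joint speeds; "joint_torque": joint torques, N m; "tcp_pos": TCP position; "ee_rot": TCP orientation; "ft_force": force on the tool from outside, world axes, zero at the start; "ft_torque": the same for the moment, N m; "width": finger opening in m; "finger_force": force on a finger pad.
Only numpy, scipy, OpenCV 4.12 (cv2) and the standard library are available. Lean on these libraries where they do the work, as an engineer would, in place of code of your own. Each camera call takes 0.05 s, during which the arm holds its last target. There are 200 camera calls.

## Working session

There is one attempt and no reset: what is moved stays moved. The work goes in short steps, each a Python script; the robot and the scene stay as the last script left them, time stands still between calls to the robot, and variables do not carry over. Pictures are saved under pics/ and viewed, at most 10 in all, crops included, and the job is handed in when it is done.

```bash
mkdir -p pics
python3 - <<'E'
from plant import arm
import cv2,numpy as np
for n in("top","side"):
    im=arm.camera(n); cv2.imwrite(f"pics/{n}0.png",im[:,:,::-1])
    c=arm.calibration(n); print(n,{k:np.round(v,4).tolist() for k,v in c.items()}, 'C',-np.array(c["R"]).T@np.array(c["t"]))
s=arm.state();print(s["time_s"],s["ft_force"],s["ee_rot"],s["width"])
E
```

```text
top {'fx': 446.1756, 'fy': 446.1756, 'cx': 253.5877, 'cy': 188.453, 'k1': -0.123, 'R': [[0.0199, -0.9993, -0.0331], [-0.9984, -0.0181, -0.0528], [0.0522, 0.0341, -0.9981]], 't': [-0.1877, 0.5045, 0.9426]} C [ 0.4581868  -0.21051624  0.9612439 ]
side {'fx': 472.0332, 'fy': 472.0332, 'cx': 255.3621, 'cy': 190.668, 'k1': -0.0961, 'R': [[-0.9823, -0.1872, -0.0048], [-0.1036, 0.5646, -0.8188], [0.156, -0.8038, -0.574]], 't': [0.4602, 0.2334, 0.7725]} C [0.35568893 0.57535795 0.63676135]
0.1 [-0.25208859  0.07179268 -0.93617825] [ 1.77963587e-01  9.84036776e-01 -7.13822330e-04 -2.76969810e-04] 0.08832597766693859
```

View pics/top0.png

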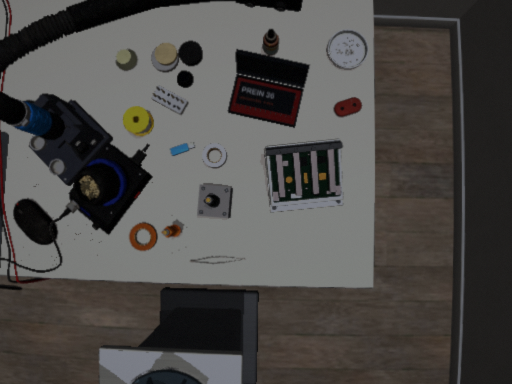

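View pics/side0.png

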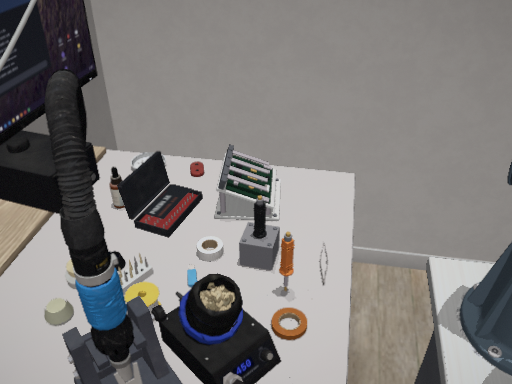

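The top view shows the black probe in the grey stand at about (213,200), and the jig at (304,177) with the comb's gaps. The side view shows the probe at (260,215). The orange look-alike is at top (172,231) and side (287,255); the black one in the grey 64 mm block fits the description. I'll confirm that in an enlarged crop.

Run:
```python
import cv2,numpy as np
t=cv2.imread("pics/top0.png");s=cv2.imread("pics/side0.png")
a=cv2.resize(t[130:225,185:350],None,fx=4.8,fy=4.8,interpolation=cv2.INTER_CUBIC)
cv2.imwrite("pics/topc.png",cv2.convertScaleAbs(a,alpha=1.3))
b=cv2.resize(s[140:275,205:325],None,fx=4.4,fy=4.4,interpolation=cv2.INTER_CUBIC)
cv2.imwrite("pics/sidec.png",cv2.convertScaleAbs(b,alpha=1.2))
```

```text
(no output)
```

View pics/topc.png

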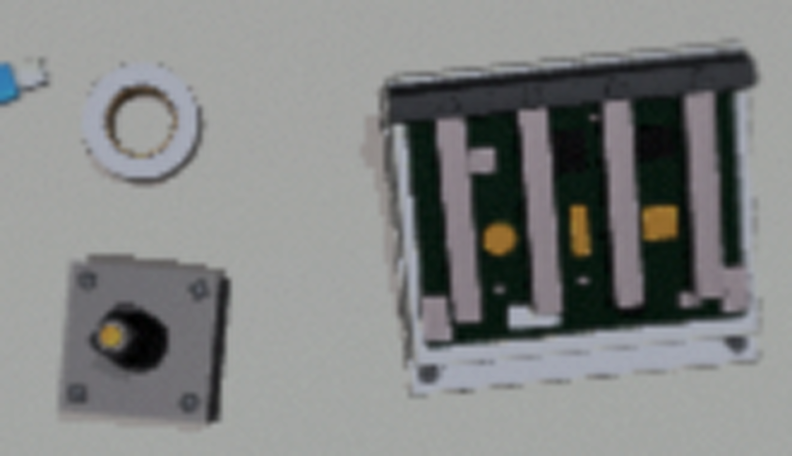

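View pics/sidec.png

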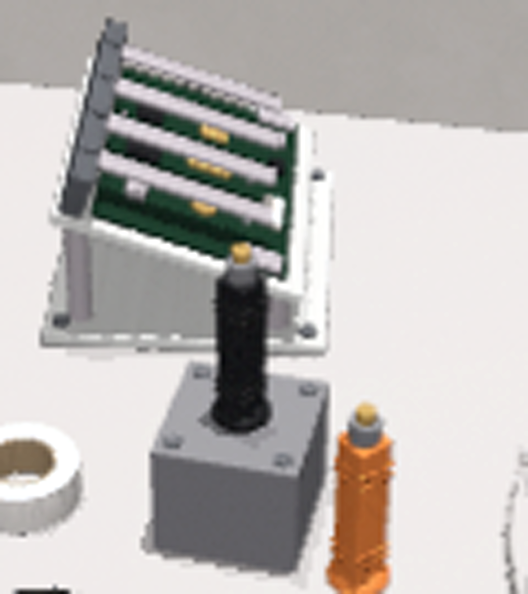

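The round pad is in the left gap (top picture, about (289,180); bar pad (306,178), square pad (322,176)). The probe to take is the black one in the grey block. Now I'll measure them.

```bash
cat > h.py <<'E'
import cv2,numpy as np
from plant import arm
def cal(n):
    c=arm.calibration(n); return {k:np.array(v,float) for k,v in c.items()}
def ray(n,uv):
    c=cal(n); d=np.array([(uv[0]-c["cx"])/c["fx"],(uv[1]-c["cy"])/c["fy"]]); s=d.copy()
    for _ in range(20): s=d/(1+c["k1"]*(s@s))
    r=c["R"].T@np.r_[s,1]; return -c["R"].T@c["t"], r/np.linalg.norm(r)
def proj(n,X):
    c=cal(n); p=c["R"]@np.asarray(X,float)+c["t"]; s=p[:2]/p[2]; s=s*(1+c["k1"]*(s@s))
    return np.array([c["fx"]*s[0]+c["cx"],c["fy"]*s[1]+c["cy"]])
def plane(n,uv,z):
    C,r=ray(n,uv); return C+r*(z-C[2])/r[2]
def tri(a,b):
    (C1,r1),(C2,r2)=ray("top",a),ray("side",b)
    k=np.linalg.lstsq(np.c_[r1,-r2],C2-C1,rcond=None)[0]
    p,q=C1+k[0]*r1,C2+k[1]*r2; return (p+q)/2,np.linalg.norm(p-q)
def blobs(mask,roi,amin):
    x0,y0,x1,y1=roi; m=np.zeros_like(mask); m[y0:y1,x0:x1]=mask[y0:y1,x0:x1]
    n,l,s,c=cv2.connectedComponentsWithStats(m)
    return [(c[i].round(2).tolist(),s[i].tolist(),l==i) for i in range(1,n) if s[i,4]>=amin]
E
python3 - <<'E'
from h import *
T=cv2.imread("pics/top0.png");S=cv2.imread("pics/side0.png")
HT,HS=[cv2.cvtColor(i,cv2.COLOR_BGR2HSV) for i in(T,S)]
br=lambda H:cv2.inRange(H,(10,100,90),(32,255,255))
bt=blobs(br(HT),(265,150,345,205),8); bs=blobs(br(HS),(220,160,280,192),5)
for n,B,in(("top",bt),("side",bs)):
    for b in B: print(n,b[0],b[1],plane(n,b[0],.0591).round(4))
tt=blobs(br(HT),(195,185,230,215),3); ts=blobs(br(HS),(250,190,270,215),3)
print("tips",[b[:2] for b in tt],[b[:2] for b in ts])
for b in tt: print(plane("top",b[0],.145).round(4), [(tri(b[0],c[0])) for c in ts])
# stand top
print("stand hsv",HT[190,202],HT[212,226], "around",T[205,190])
v=cv2.inRange(HT,(0,0,60),(179,70,135))
for b in blobs(v,(192,178,236,222),200):
    cn=max(cv2.findContours(b[2].astype(np.uint8),0,1)[0],key=cv2.contourArea); r=cv2.minAreaRect(cn)
    print("stand",b[:2],r); 
    for p in cv2.boxPoints(r): print(plane("top",p,.056).round(4))
# foil, orange
o=cv2.inRange(HT,(5,150,80),(18,255,255))
print("orange",[(b[:2],plane("top",b[0],.1).round(3)) for b in blobs(o,(120,215,190,255),10)])
E
```

```text
top [305.22, 177.22] [304, 173, 4, 10, 27] [ 0.53   -0.2838  0.0591]
top [322.12, 175.73] [319, 173, 7, 7, 41] [ 0.5337 -0.318   0.0591]
top [288.41, 179.28] [286, 177, 6, 6, 29] [ 0.5253 -0.2499  0.0591]
side [253.21, 170.0] [250, 169, 7, 3, 14] [ 0.5328 -0.3131  0.0591]
side [251.71, 177.86] [248, 176, 9, 4, 14] [ 0.5299 -0.2807  0.0591]
side [251.0, 187.1] [249, 186, 5, 3, 10] [ 0.5244 -0.245   0.0591]
tips [([207.71, 199.5], [206, 198, 4, 4, 14])] [([259.41, 196.88], [258, 195, 4, 5, 17])]
[ 0.479  -0.0986  0.145 ] [(array([ 0.47909678, -0.0983539 ,  0.14301715]), np.float64(7.623234212297876e-05))]
stand hsv [135   7  75] [120   6  81] around [126 128 126]
stand ([212.96, 199.27], [192, 178, 44, 44, 1688]) ((213.5, 199.5), (43.0, 43.0), 90.0)
[ 0.5247 -0.0529  0.056 ]
[ 0.5262 -0.1413  0.056 ]
[ 0.4387 -0.1432  0.056 ]
[ 0.4368 -0.0552  0.056 ]
orange [(([142.63, 236.48], [130, 223, 26, 27, 324]), array([0.405, 0.034, 0.1  ])), (([177.59, 230.76], [174, 225, 7, 11, 29]), array([ 0.418, -0.035,  0.1  ])), (([168.64, 231.55], [166, 227, 6, 10, 22]), array([ 0.416, -0.017,  0.1  ]))]
```

Run:
```python
from h import *
T=cv2.imread("pics/top0.png");S=cv2.imread("pics/side0.png")
HT=cv2.cvtColor(T,cv2.COLOR_BGR2HSV)
v=cv2.inRange(HT,(0,0,55),(179,40,100)); v=cv2.morphologyEx(v,cv2.MORPH_CLOSE,np.ones((3,3)))
for b in blobs(v,(192,178,236,222),200):
    cn=max(cv2.findContours(b[2].astype(np.uint8),0,1)[0],key=cv2.contourArea); r=cv2.minAreaRect(cn)
    P=np.array([plane("top",p,.056) for p in cv2.boxPoints(r)])
    print("stand",b[1],r,P.mean(0).round(4),[(np.linalg.norm(P[i-1]-P[i]).round(4),np.degrees(np.arctan2(*(P[i]-P[i-1])[[1,0]])).round(1)) for i in range(4)])
g=cv2.cvtColor(S,cv2.COLOR_BGR2GRAY).astype(float)
C=ray("side",(0,0))[0]
for z in(.075,.085,.095,.105,.115,.125):
    c=proj("side",(.479,-.0985,z)); row=int(round(c[1])); 
    seg=g[row,240:281].astype(int); lo=seg[16:24].min(); 
    xs=np.arange(240,281); j=int(round(c[0]))-240
    L=j
    def edge(d):
        k=j+d*2
        bg=np.median(seg[j+d*9:j+d*14:d]) 
        th=(lo+bg)/2
        while seg[k]<th:k+=d
        return xs[k]-d*(seg[k]-th)/(seg[k]-seg[k-d])
    l,r=edge(-1),edge(1); dep=np.linalg.norm(C-[.479,-.0985,z]); cc=cal("side"); zc=(cc["R"]@[.479,-.0985,z]+cc["t"])[2]
    print(z,row,c.round(1),"edges",round(l,2),round(r,2),"w mm",round((r-l)*zc/472*1000,2))
    if z in(.085,.115): print(S[row,250:271,1].tolist())
# handle in the top view
print(HT[192:208,202:224,2])
```

```text
stand [197, 183, 36, 36, 929] ((214.9033966064453, 200.0146026611328), (33.56242370605469, 33.32539749145508), 5.44033145904541) [ 0.4806 -0.1011  0.056 ] [(np.float64(0.0687), np.float64(85.8)), (np.float64(0.0681), np.float64(-4.0)), (np.float64(0.0689), np.float64(-94.4)), (np.float64(0.0678), np.float64(175.8))]
0.075 226 [259.5 226.3] edges 253.41 265.07 w mm 21.83
0.085 222 [259.5 222.1] edges 254.17 264.95 w mm 20.04
[153, 164, 167, 180, 98, 13, 15, 15, 19, 18, 15, 16, 18, 18, 29, 110, 195, 195, 197, 197, 197]
0.095 218 [259.5 217.9] edges 253.66 265.0 w mm 20.95
0.105 214 [259.5 213.6] edges 253.65 265.06 w mm 20.93
0.115 209 [259.5 209.3] edges 253.56 265.51 w mm 21.78
[125, 125, 125, 111, 39, 19, 20, 17, 20, 16, 20, 17, 16, 16, 20, 37, 85, 107, 107, 102, 99]
0.125 205 [259.5 204.9] edges 253.63 265.38 w mm 21.27
[[ 86  85  88  86  87  87  86  82  83  83  82  87  88  89  88  89  87  88
   88  90  88  87]
 [ 87  86  86  86  86  86  81  57  50  51  53  76  81  87  87  86  88  89
   87  87  87  88]
 [ 86  86  87  87  86  78  54  37  39  41  41  46  49  74  84  88  88  88
   89 
[... 522 characters left out ...]
9   9   7   3   5   8   7  24
   78  88  89  88]
 [ 85  70  39  55  93 112 114  93  80  43  16   7   3   3   4   7   9  25
   78  88  89  89]
 [ 88  83  56  39  68  69  72  79  55  25   9   9   1   3   8   5  10  31
   79  90  89  89]
 [ 88  87  82  61  44  36  40  36  25  13   8   6   3   2   8   8  14  46
   81  88  90  87]
 [ 88  87  86  75  69  48  28  20  15   4   3   2   5   4   8   9  28  75
   87  89  89  89]
 [ 87  88  79  76  75  70  48  25  13   8   2   6   6   9  11  21  55  83
   90  89  88  89]
 [ 87  85  80  78  75  75  72  57  37  22  22  21  18  21  31  47  80  86
   89  89  89  88]
 [ 87  88  87  85  80  78  76  74  70  60  57  48  49  58  78  85  88  89
   89  88  89  89]]
```

Probe at (0.479,-0.0985), stand centre and side view agree. The handle's yaw is still unclear, so I'll enlarge it.

Run:
```python
from h import *
n=20
ims={k:np.mean([arm.camera(k).astype(float) for _ in range(4)],0)[:,:,::-1] for k in("top","side")}
a=cv2.resize(ims["top"][186:214,194:226],None,fx=12,fy=18*12/18,interpolation=cv2.INTER_CUBIC)
b=cv2.resize(ims["side"][188:242,242:278],None,fx=10,fy=10,interpolation=cv2.INTER_CUBIC)
h=max(a.shape[0],b.shape[0]); f=lambda i:cv2.copyMakeBorder(i,0,h-i.shape[0],0,0,cv2.BORDER_CONSTANT)
o=np.hstack([f(a),f(b)]); o=255*(np.clip(o,0,255)/255)**.5
# overlay footprints of candidate yaws in top (z .131)
for y,c in((-12,(0,255,255)),(32,(0,0,255))):
    t=np.radians(y); R=np.array([[np.cos(t),-np.sin(t)],[np.sin(t),np.cos(t)]])
    P=[proj("top",np.r_[np.array([.479,-.0985])+R@np.array(q)*.008,.131]) for q in((1,1),(1,-1),(-1,-1),(-1,1))]
    P=np.array([((p-[194,186])+.5)*12 for p in P]).astype(int); cv2.polylines(o,[P],True,c,1)
cv2.imwrite("pics/yaw.png",o);print(o.shape)
```

```text
(540, 744, 3)[ WARN:0@4.314] global loadsave.cpp:1063 imwrite_ Unsupported depth image for selected encoder is fallbacked to CV_8U.
```

View pics/yaw.png

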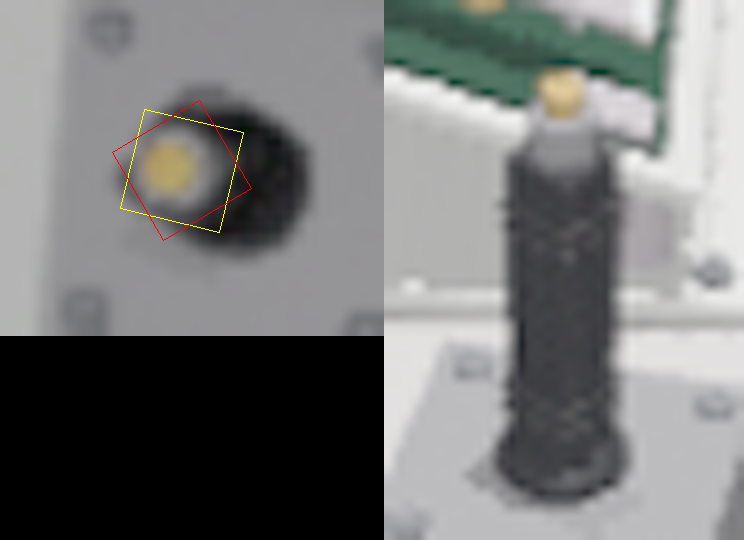

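Run:
```python
from h import *
ims={k:np.mean([arm.camera(k).astype(float) for _ in range(8)],0)[:,:,::-1] for k in("top","side")}
a=cv2.resize(ims["top"][188:211,197:224],None,fx=14,fy=14,interpolation=cv2.INTER_CUBIC)
b=cv2.resize(ims["side"][192:242,246:275],None,fx=11,fy=11,interpolation=cv2.INTER_CUBIC)
h=max(a.shape[0],b.shape[0]); f=lambda i:cv2.copyMakeBorder(i,0,h-i.shape[0],0,0,cv2.BORDER_CONSTANT)
o=np.hstack([f(np.clip(a*2.6,0,255)),f(np.clip(b*5,0,255))]).astype(np.uint8)
cv2.imwrite("pics/yaw2.png",o);print(o.shape)
# dark (handle) rows of the side view, mean over the grip region
print(ims["side"][206:224,252:268,1].round(0).astype(int))
```

```text
(550, 697, 3)
[[125 118  41  16  16  16  20  24  33  20  17  16  23  73 138 146]
 [125 118  42  16  16  16  16  18  22  17  15  16  18  42  90 124]
 [122  80  27  18  15  15  17  17  17  17  16  20  32  44  81 109]
 [125 112  40  21  21  18  16  16  17  17  18  20  20  37  85 107]
 [124  98  26  17  19  21  19  18  20  30  25  15  19  40  86 107]
 [125 114  40  22  20  16  19  23  28  19  19  23  20  50  99 108]
 [125 117  42  17  19  26  18  17  21  16  23  19  20  51 102 107]
 [126 117  42  15  16  18  18  22  32  19  14  17  19  52 102 107]
 [125 117  41  16  16  17  16  15  21  16  14  16  21  58 106 107]
 [125 117  41  16  17  16  15  17  17  17  14  16  22  64 121 120]
 [122 114  41  17  17  17  18  17  18  16  16  16  22  65 123 122]
 [179 175  62  16  17  16  16  16  18  17  17  16  29 108 192 187]
 [149 143  50  16  18  16  16  16  17  16  17  16  26  86 159 154]
 [128 122  44  16  16  17  18  17  18  17  16  16  23  73 138 135]
 [173 167  94  15  16  17  16  16  18  16  17  18  22  59 108 105]
 [194 188 111  17  15  17  16  17  18  17  16  17  30  97 171 174]
 [168 180  98  16  16  16  16  16  17  17  17  17  32 110 195 195]
 [130 142  79  17  16  16  16  16  18  17  17  17  50 135 197 197]]
```

View pics/yaw2.png

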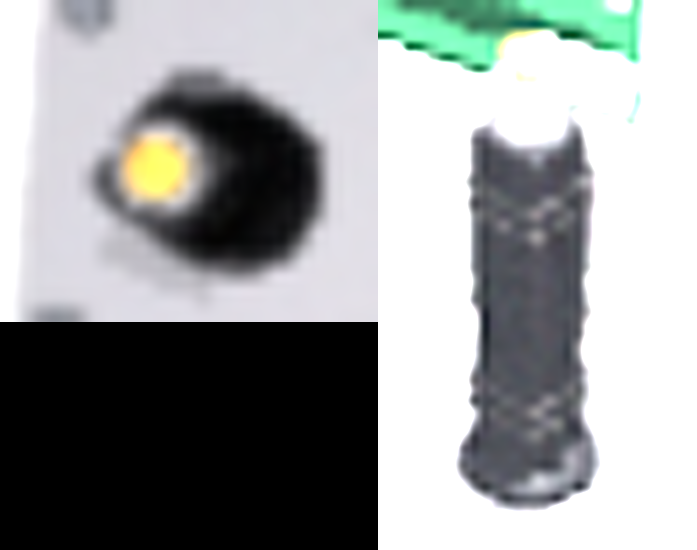

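The ribs show a handle corner facing the side camera (crop column ~535), and the top view's left vertex agrees, so the handle yaw is about -30° (mod 90). I'll close along azimuth 60°, away from the orange look-alike. First I'll check the hose's position and the IK.

```bash
cat >> h.py <<'E'
from scipy.spatial.transform import Rotation as Ro
PR=np.array([.479,-.0985]); PAD=np.array([.5253,-.2499,.0591]); JY=np.radians(7.0)
N=np.array([-.342*np.cos(JY),-.342*np.sin(JY),.940]); N/=np.linalg.norm(N)
def down(az):
    a=np.radians(az); y=np.array([np.cos(a),np.sin(a),0]); z=np.array([0,0,-1.]); return Ro.from_matrix(np.c_[np.cross(y,z),y,z])
def tilted(az):
    ax=np.cross([0,0,1],N); return Ro.from_rotvec(ax/np.linalg.norm(ax)*np.arccos(N[2]))*down(az)
E
python3 - <<'E'
from h import *
T=cv2.imread("pics/top0.png");S=cv2.imread("pics/side0.png")
f=lambda I:cv2.inRange(cv2.cvtColor(I,cv2.COLOR_BGR2HSV),(98,140,60),(112,255,255))
bt=blobs(f(T),(10,90,60,145),20);bs=blobs(f(S),(70,250,130,330),50)
print([b[:2] for b in bt],[b[:2] for b in bs]); print(tri(bt[0][0],bs[0][0]))
print("hose top",tri((100,15),(65,85)))
for az in(60,-120):
    r=down(az);t=tilted(az)
    for p,q in((np.r_[PR,.085],r),(np.r_[PR,.24],r),([.38,-.08,.3],r),(PAD+N*.15,t),(PAD+N*.07,t)):
        j=arm.inverse_kinematics(list(p),q.as_quat().tolist()); print(az,None if j is None else np.round(j,2))
print(arm.state()["time_s"])
E
```

```text
[([30.67, 112.1], [27, 103, 7, 19, 52])] [([103.6, 303.26], [76, 267, 51, 63, 1876])]
(array([0.62437521, 0.22598807, 0.19244976]), np.float64(0.014937393820522431))
hose top (array([0.72683614, 0.02716571, 0.38917979]), np.float64(0.006348213948320797))
60 [-0.45  0.2   1.94 -0.    1.01 -1.49]
60 [-0.45 -0.02  1.82 -0.    1.34 -1.49]
60 [-0.52 -0.32  1.95 -0.    1.51 -1.56]
60 [-0.89 -0.03  1.95  0.34  1.05 -2.08]
60 [-0.84  0.13  1.96  0.37  0.88 -2.1 ]
-120 [-0.45  0.2   1.94 -0.    1.01  1.65]
-120 [-0.45 -0.02  1.82 -0.    1.34  1.65]
-120 [-0.52 -0.32  1.95 -0.    1.51  1.58]
-120 [-0.89 -0.03  1.95  0.34  1.05  1.06]
-120 [-0.84  0.13  1.96  0.37  0.88  1.04]
1.3
```

Run:
```python
from h import *
q=down(-120).as_quat().tolist()
jm=np.array(arm.inverse_kinematics([.38,-.08,.3],q)); j0=jm.copy(); j0[0]=1.007; j0[5]=-.206
arm.move_j(j0.tolist()); arm.move_j(jm.tolist())
arm.movep([*PR,.22],q); arm.move_linear([*PR,.085],q,v=.12)
s=arm.state();print(s["time_s"],s["tcp_pos"],s["ft_force"])
arm.command_gripper(.03);s=arm.state();print(s["width"],s["ft_force"])
cv2.imwrite("pics/g.png",cv2.resize(np.vstack([arm.camera("side")[110:260,200:330],arm.camera("top")[120:240,190:320]])[:,:,::-1],None,fx=2.2,fy=2.2))
arm.command_gripper(0);s=arm.state();print(s["time_s"],s["width"],s["finger_force"],s["ft_force"],s["ft_torque"])
```

```text
5.9083 [ 0.47959003 -0.09879696  0.08577907] [-0.53810191  0.37765517  0.20804876]
0.030048090277144834 [-0.62473356 -0.89608131  0.27380625]
7.325 0.015768813942146156 29.999846471473575 [ 0.62629081 -0.07201639 -0.46960898] [ 0.00304952  0.21435315 -0.05108861]
```

View pics/g.png

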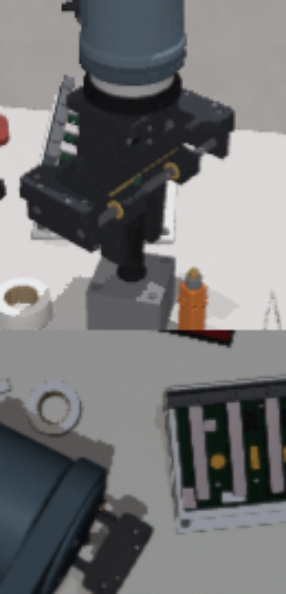

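Width 15.8 mm means it is gripped on the flats, and the picture shows nothing else touched. Next I'll lift, hover over the pad and look.

Run:
```python
from h import *
q=down(-120).as_quat().tolist(); t=tilted(-120).as_quat().tolist(); D=.0778
arm.move_linear([*PR,.215],q,v=.12); s=arm.state();print(s["time_s"],s["width"],s["finger_force"])
arm.movep((PAD+N*(D+.07)).tolist(),t)
arm.move_linear((PAD+N*(D+.035)).tolist(),t,v=.1); arm.dwell(.3)
s=arm.state();print(s["time_s"],s["tcp_pos"],s["width"],s["ft_force"]); R=Ro.from_quat(s["ee_rot"]); z=R.as_matrix()[:,2]
print("angle",np.degrees(np.arccos(-z@N)))
tip=np.array(s["tcp_pos"])+z*D; o=[]
for n in("side","top"):
    im=arm.camera(n)[:,:,::-1].copy(); cv2.imwrite(f"pics/hov_{n}.png",im)
    p=proj(n,tip); print(n,"tip expected",p.round(1),"nose top",proj(n,tip-z*.048).round(1),"pad",proj(n,PAD).round(1))
    x,y=proj(n,PAD).astype(int); o.append(cv2.resize(im[y-55:y+20,x-45:x+45],None,fx=6.5 if n=="side" else 2.2,fy=6.5 if n=="side" else 2.2,interpolation=cv2.INTER_CUBIC))
h=o[0].shape[0]; o[1]=cv2.copyMakeBorder(o[1],0,h-o[1].shape[0],0,0,cv2.BORDER_CONSTANT)
cv2.imwrite("pics/hov.png",np.hstack(o))
```

```text
8.5583 0.015588708418047185 29.99975709244609
10.0417 [ 0.48719435 -0.25485797  0.16572699] 0.01612231378074012 [-0.40609191 -0.26188311 -0.4593394 ]
angle 0.05872339278792196
side tip expected [256.4 172.9] nose top [264.3 154.8] pad [251.  185.8]
top tip expected [290. 184.] nose top [292.1 191.3] pad [288.4 179.3]
```

View pics/hov.png

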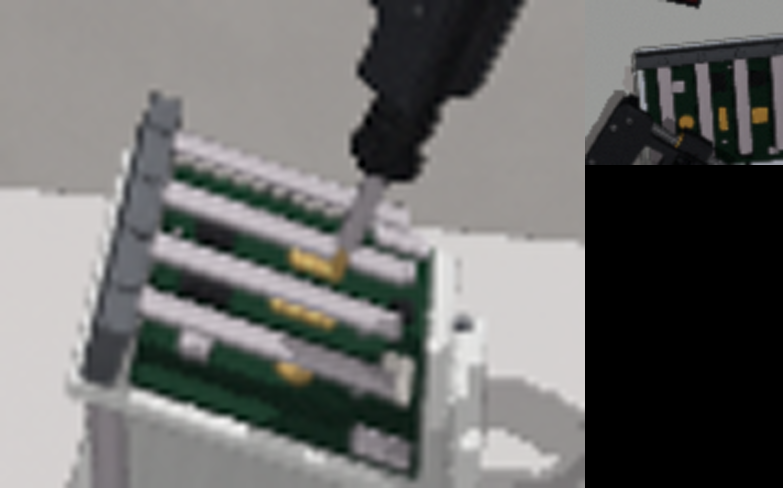

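The side view shows the nose and tip with the brass end at about (258.5,172) against (256.4,172.9) expected. I'll measure its axis exactly by differencing with the first picture.

Run:
```python
from h import *
A=cv2.imread("pics/side0.png").astype(int);B=cv2.imread("pics/hov_side.png").astype(int)
d=np.abs(A-B).max(2)
for r in range(154,180): 
    w=d[r,246:276]; x=np.where(w>25)[0]+246
    print(r,(x.min(),x.max(),round(x.mean(),1)) if len(x) else None, end=" | ")
print(); print(d[164:178,250:268]); print(B[164:178,250:268,0]); print(B[164:178,250:268,2])
s=arm.state();z=Ro.from_quat(s["ee_rot"]).as_matrix()[:,2];p=np.array(s["tcp_pos"])
for k in(0,.005,.01,.014,.02,.03,.04,.048): print(k,proj("side",p+z*(.0778-k)).round(1))
```

```text
154 (np.int64(261), np.int64(271), np.float64(266.0)) | 155 (np.int64(261), np.int64(270), np.float64(265.5)) | 156 (np.int64(262), np.int64(270), np.float64(266.0)) | 157 (np.int64(262), np.int64(269), np.float64(265.5)) | 158 (np.int64(261), np.int64(265), np.float64(263.3)) | 159 (np.int64(261), np.int64(261), np.float64(261.0)) | 160 (np.int64(261), np.int64(262), np.float64(261.5)) | 161 (np.int64(260), np.int64(263), np.float64(261.5)) | 162 (np.int64(262), np.int64(263), np.float64(262.5)) | 163 (np.int64(259), np.int64(259), np.float64(259.0)) | 164 (np.int64(259), np.int64(262), np.float64(260.3)) | 165 (np.int64(258), np.int64(261), np.float64(259.5)) | 166 (np.int64(258), np.int64(261), np.float64(259.5)) | 167 (np.int64(258), np.int64(261), np.float64(259.3)) | 168 (np.int64(258), np.int64(260), np.float64(259.0)) | 169 (np.int64(257), np.int64(259), np.float64(258.0)) | 170 (np.int64(257), np.int64(259), np.float64(258.0)) | 171 (np.int64(256), np.int64(258), np.float64(257.0)) | 172 (np.int64(256), np.int64(258), np.float64(257.0)) | 173 (np.int64(257), np.int64(257), n
[... 2779 characters left out ...]
191 194 192 191 185 178]
 [ 35  68  92 122 151 179 179 129 118  59  80 116 145 159 179 191 193 189]
 [130  59  20  40  68  93 120 127  94  32  35  48  65  84 118 144 159 176]
 [184 177 144 124  26  27  49  67  47  31  30  30  32  32  49  66  83 112]
 [193 191 186 184 176 143 117  30  28  31  29  30  30  27  30  29  33  46]
 [184 195 193 191 191 186 183 174 140  86  17  29  31  31  29  31  30  30]
 [144 145 156 184 195 193 192 191 185 180 175 141 113  21  29  28  26  34]
 [178 194 166 145 145 159 184 192 193 191 191 185 183 175 138  58  16  32]]
0 [256.5 173. ]
0.005 [257.3 171.1]
0.01 [258.1 169.3]
0.014 [258.8 167.8]
0.02 [259.7 165.6]
0.03 [261.4 161.8]
0.04 [263. 158.]
0.048 [264.4 154.9]
```

The observed tip end (256.8,173.2) matches the expected position to 0.4 px, and so does the axis. Now I'll descend with force monitoring.

Run:
```python
from h import *
t=tilted(-120).as_quat().tolist(); D=.0778
def F():
    f=[]
    for _ in range(12): arm.dwell(.02); f.append(arm.state()["ft_force"])
    return np.mean(f,0),np.std(f,0)
go=lambda h,v:arm.move_linear((PAD+N*(D+h)).tolist(),t,v=v)
go(.010,.06); arm.dwell(.2); b,sd=F(); print("base",b,sd)
h=.005
while h>-.0075:
    go(h,.02); f,_=F(); s=arm.state(); d=f-b; hh=(np.array(s["tcp_pos"])-PAD)@N-D
    print(round(h*1e3,1),round(hh*1e3,2),"Fn",round(d@N,2),"lat",round(np.linalg.norm(d-(d@N)*N),2),round(s["time_s"],1))
    if d@N>2.7: break
    h-=.001
```

```text
base [ 0.01057427  0.0166782  -0.45552435] [0.4609476  0.43143442 0.35220806]
5.0 5.04 Fn -0.35 lat 0.15 11.7
4.0 3.99 Fn -0.34 lat 0.43 12.2
3.0 2.99 Fn -0.19 lat 0.09 12.6
2.0 1.99 Fn -0.5 lat 0.19 13.1
1.0 1.0 Fn -0.43 lat 0.28 13.5
0.0 -0.01 Fn -0.34 lat 0.33 14.0
-1.0 -0.98 Fn 0.08 lat 0.24 14.4
-2.0 -1.93 Fn 1.2 lat 0.27 14.9
-3.0 -2.98 Fn 1.48 lat 0.15 15.3
-4.0 -3.97 Fn 1.94 lat 0.36 15.8
-5.0 -4.97 Fn 2.41 lat 0.42 16.2
-6.0 -5.98 Fn 2.59 lat 0.42 16.7
-7.0 -6.98 Fn 3.24 lat 0.29 17.1
```

Contact came at about -0.7 mm, so the depth is now about 6.3 mm. I'll back off to about 5 mm and check.

Run:
```python
from h import *
t=tilted(-120).as_quat().tolist(); D=.0778
arm.move_linear((PAD+N*(D-.0056)).tolist(),t,v=.02); arm.dwell(.4)
f=[]
for _ in range(30): arm.dwell(.02); f.append(arm.state()["ft_force"])
s=arm.state(); z=Ro.from_quat(s["ee_rot"]).as_matrix()[:,2]
print(np.mean(f,0)@N-np.array([.0106,.0167,-.4555])@N+.35,s["tcp_pos"],s["width"],s["finger_force"],s["time_s"],np.degrees(np.arccos(-z@N)))
im=arm.camera("side")[:,:,::-1]; tp=arm.camera("top")[:,:,::-1]
print("pad",proj("side",PAD),"nose end",proj("side",PAD+N*.0085),"collar",proj("side",PAD+N*.043))
o=[cv2.resize(im[130:205,205:295],None,fx=6.5,fy=6.5,interpolation=cv2.INTER_CUBIC),cv2.resize(tp[130:250,185:350],None,fx=1.2,fy=1.2)]
o[1]=cv2.copyMakeBorder(o[1],0,o[0].shape[0]-o[1].shape[0],0,0,cv2.BORDER_CONSTANT); cv2.imwrite("pics/fin.png",np.hstack(o))
```

```text
2.764691944280756 [ 0.50081406 -0.25292415  0.1269714 ] 0.015576854978783522 30.00016439706087 18.2583 0.0029115987188964186
pad [251.04912547 185.80335016] nose end [252.35748225 182.78995176] collar [257.79523173 170.26724174]
```

View pics/fin.png

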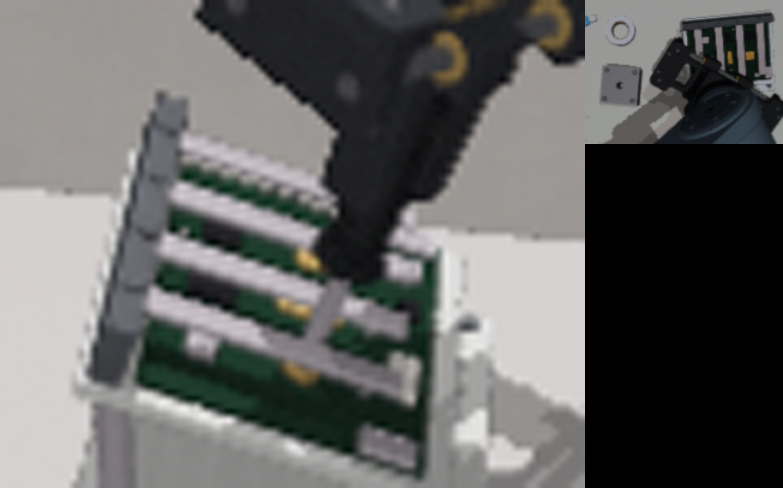

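The side view shows the nose passing down behind the near finger at crop (315,340), in line with the round pad's visible part at (300,373), clear of the fingers. The force is about 2.8 N (about 4.5–5 mm in), with a steady grip and no side force. I'm handing it in.

```bash
python3 -c "
from plant import arm
print(arm.close_job())"
```

```text
the job is handed in; nothing more can be done
None
```

I handed the job in with the gripper holding the probe on the round pad, square to the board as measured and at about 2.8 N with its spring tip about 4.5–5 mm in; I saw no sign of the probe touching the comb, but no verdict came back.

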